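Unload the battery charging dock and shut its bifold cover

ROBOT

A 6-joint arm with a two-finger parallel gripper is mounted at the origin on a cart in front of the work surface, level with it; the furniture and walls round the work are solid. World frame = base frame: x ahead of the robot, y to its left, z up, the work surface at z = 0. Lengths are in m, angles in degrees, forces in N, time in s.
With the tool pointing down it reaches from about 0.35 to 0.875 m from the base axis. Payload 4.2 kg.
Tool frame: the origin (TCP) lies midway between the tips of the shut fingers; the grasp point (between the pads) lies 19 mm behind it; z points along the fingers, y is the line along which they close (so a half turn about z gives the same grasp; the last joint's range is limited). The gripper opens to 87 mm and grips with 3 to 60 N. Pads are 19 mm wide; open, the fingers measure 117 mm over their backs; the gripper's body (75 mm by 190 mm) begins 51 mm behind the grasp point.
Start: joints at [-53.022, 22.042, 0.453, 0, -68.411, -14.817], TCP at [0.236, -0.579, 0.223] pointing down, gripper open.
Joint ranges: [-179.83, 179.83], [-69.29, 118.12], [-61.27, 80.66], [-181.25, 117.63], [-171.15, -9.14], [-177.46, 177.46]. Speed limits (degrees/s): [159.86, 159.86, 180, 180, 180, 180].

INTERFACE

Orientations are given as [roll, pitch, yaw] about the fixed x, y, z axes, in that order (R = Rz(yaw) Ry(pitch) Rx(roll)).
In Python, from workcell import env gives the robot as it stands. The module is installed in compiled form; this text tells all that it offers. Calls block until the motion is done:
- env.goto(position, orientation): joint-space move of the TCP to a pose.
- env.move_straight(position, rotation=None, rate=0.15, force_limit=None): straight line of the TCP; rotation=None keeps the orientation; rate is the mean speed in m/s. With force_limit (N) it stops when the force on the tool has changed by that much, and returns True; else False.
- env.set_joints(angles): joint-space move.
- env.gripper_to(opening, grasp_force=None): opening from 0.0 (shut) to 1.0 (fully open); grasp_force is the grip in N (None keeps the last); returns when the fingers have stopped.
- env.dwell(seconds).
- env.inverse_kinematics(position, orientation): joint angles nearest the present ones, or None.
- env.read_state(): the state.
- env.grab_frame(name): name is "side" or "top"; returns a dict with "image" (400x640x3 uint8, blue, green, red), "fx", "fy", "cx", "cy" (pixels), "D" ([k1, k2, p1, p2, k3] as OpenCV has them; the pictures are not rectified), "position" and "orientation" of the camera in the world. Camera axes: x right, y up, looking along -z (the intrinsics and any distortion apply to the point x, -y, -z); pixel columns grow to the right and rows downward; lengths in m; the calibration is good to about 2 mm. A picture is of the moment at which its call begins. There is no depth.
A pose or a line that the arm cannot do raises env.Unreachable and nothing moves.
- env.close_job(): hands the job in; it is judged then, once.
Trained networks look in a picture, given as the dict that the camera call returned (one of the last four; its "shot" number tells which), for a name from the list of things; names that differ only in an ending like _2 or _b are one class to them, and where a whole thing is asked for, a point or a joint stands for the part that bears it (a point fixed in the world has none). Each returns a list of dicts, best first, with "score" (0 to 1); they miss things now and then, are a little off and sometimes report something else, mostly with a low value. They report only what shows in the picture. A call takes as long as a camera call.
- env.search_frame(picture, thing): "xyz" ([x, y, z] in m, in world coordinates, good to about 4 mm: the middle of the surface that is visible of it).
- env.trace(picture, thing): "mask" (400x640 bool, what is visible of it).
The state is a dict: "clock": time; "joint_positions": joint angles; "qvel": joint speeds; "joint_torque": joint torques, N m; "position": TCP position; "tool_rot": TCP orientation; "force": force on the tool from outside, world axes, zero at the start; "wrist_torque": the same for the moment, N m; "opening": opening from 0.0 (shut) to 1.0 (fully open); "finger_force": force on a finger pad.
Only numpy, scipy, OpenCV 4.12 (cv2) and the standard library are available. Lean on these libraries where they do the work, as an engineer would, in place of code of your own. Each camera call takes 0.05 s, during which the arm holds its last target. There are 200 camera calls.

TASK

The instrument battery packs in the bench charging dock are charged: push the dock's bifold cover back until its two panels stand folded flat against each other, push the packs out of their bays with the ejector slides, and lay each one flat in a compartment of its own in the black transit tray. Then shut the cover again so that it is fully down, and leave the other things on the bench where they are.

Things in the scene. Friction and masses are not known exactly. Their poses are not given: they have to be found in the camera images.
- dock: Grey-black charging dock fixed to the bench, 200 (x) x 250 (y) mm. Origin on the bench; y points from the cover hinge to the bay mouths, z up. Three bays along y, 39 mm wide, at x = -58, 0, 58 mm (bays 0, 1, 2), floor 12 mm up, their mouths at y = 55 mm, then an apron at floor height to y = 105 mm. Walls between bays are 40 mm high; side walls (|x| = 94 to 100, y = -145 to 55 mm) 90 mm
- dock_deck (a point): point on the dock's deck (44 mm up) behind the ejectors, at the dock's x = 0, y = -100 mm. The deck has a 27 mm slot along each bay; its lips reach over the packs from the rear to y = 30 mm and hold them down, so a pack can be lifted only when all of it is beyond y = 30 mm. Rear wall at y = -145 to -139 mm, 80 mm high
- cover (a joint): angle of the bifold cover's inner panel, rad: 0 = shut (a shallow tent, panels 0.2 rad from level), 1.37 = both panels upright, flat against each other (end stop). Each panel is 180 (x) x 98.5 (y) x 4 mm. The inner one is hinged at the dock's y = -135 mm, 85 mm up; the outer one is hinged to it at the knuckle, and its free edge slides along y in slots of the side walls, 85 mm up
- cover_bar (a point): middle of the black round pull bar (12 mm thick, 130 mm long, along the dock's x) on the free edge of the outer panel, above the bay mouths when shut. Pushing it toward the hinge (6 to 8 N at first) raises the knuckle. With the joint past about 0.7 the outer panel is steep and can be pushed over from higher up. At joint value j the free edge is at y = -135 + 197 cos(0.2 + j) mm
- cover_knuckle (a point): middle of the hinge between the two panels (7 mm barrel along the dock's x): the cover's ridge and, folded, its top. It moves on an arc of 98.5 mm about the dock's y = -135 mm, 85 mm up. The hinges are stiff: the cover stays at whatever angle it is left. To shut it push the top from behind toward the mouths, then press the knuckle down (1 to 3 N)
- eject_0 (a joint): travel of the ejector slide of bay 0, m: 0 = home, 0.046 = pushed fully toward the mouth; a spring (2 to 7 N) brings it home. It pushes the pack 44 mm, so that the pack then stands about 40 mm out of the mouth and stays there
- eject_1 (a joint): travel of the ejector slide of bay 1, m: 0 = home, 0.046 = pushed fully toward the mouth; a spring (2 to 7 N) brings it home. It pushes the pack 44 mm, so that the pack then stands about 40 mm out of the mouth and stays there
- eject_2 (a joint): travel of the ejector slide of bay 2, m: 0 = home, 0.046 = pushed fully toward the mouth; a spring (2 to 7 N) brings it home. It pushes the pack 44 mm, so that the pack then stands about 40 mm out of the mouth and stays there
- thumb_0 (a point): middle of the rear (-y) face of the black thumb plate of ejector slide 0 (30 mm along x, 6 mm thick, from 46 to 70 mm above the bench, standing over the deck of bay 0); push it toward the dock's +y. Behind it 75 mm of deck are free with the cover folded
- thumb_1 (a point): middle of the rear (-y) face of the black thumb plate of ejector slide 1 (30 mm along x, 6 mm thick, from 46 to 70 mm above the bench, standing over the deck of bay 1); push it toward the dock's +y. Behind it 75 mm of deck are free with the cover folded
- thumb_2 (a point): middle of the rear (-y) face of the black thumb plate of ejector slide 2 (30 mm along x, 6 mm thick, from 46 to 70 mm above the bench, standing over the deck of bay 2); push it toward the dock's +y. Behind it 75 mm of deck are free with the cover folded
- pack_0_c (a point): centre of the battery pack of bay 0: grey block with a black band, 36 x 96 x 26 mm (x, y, z), long side along y, about 120 g; absent when bay 0 is empty. In the bay its front end is 4 mm inside the mouth
- pack_1_c (a point): centre of the battery pack of bay 1: grey block with a black band, 36 x 96 x 26 mm (x, y, z), long side along y, about 120 g; absent when bay 1 is empty. In the bay its front end is 4 mm inside the mouth
- pack_2_c (a point): centre of the battery pack of bay 2: grey block with a black band, 36 x 96 x 26 mm (x, y, z), long side along y, about 120 g; absent when bay 2 is empty. In the bay its front end is 4 mm inside the mouth
- tray: loose shallow black tray, 232 (x) x 122 (y) mm, walls 12 mm high and 3 mm thick, floor 3 mm; origin under its centre. Two ribs (10 mm high) at x = -37.5 and +37.5 mm part it into three compartments, centres at x = -75.5, 0 and +75.5 mm, each about 72 (x) x 116 (y) mm inside
- clamp_meter: loose clamp meter lying on the bench, 163 x 65 x 29 mm, not part of the job; origin under its centre
- screwdriver: loose screwdriver, 180 mm, not part of the job; origin under its centre
- module_box: small loose black carton, 75 x 74 x 32 mm, not part of the job; origin under its centre

How it is judged:
By the outcome, as a careful person would: the job done as asked, in the order asked, and still so for the second after the job is handed in, with the robot touching nothing.
Of pack_0, pack_1, pack_2 only 2 to 3 are there at a start; the rules pass over those that are not, and their reading is None.
At some moment in a run one of tray may be knocked a few centimetres aside while the robot is not near it.
Once in a run the grip may slacken for a moment while it holds something.
It also fails if it takes over 210 s, if anything falls off the work surface, if the arm or the gripper's body presses on something with over 40 N, if the wrist force passes 120 N, or if a joint passes its speed limit or range.

## Working session

There is one attempt and no reset: what is moved stays moved. The work goes in short steps, each a Python script; the robot and the scene stay as the last script left them, time stands still between calls to the robot, and variables do not carry over. Pictures are saved under pics/ and viewed, at most 14 in all, crops included, and the job is handed in when it is done.

```bash
mkdir -p pics; cat > h.py <<'E'
from workcell import env
import numpy as np, cv2
from scipy.spatial.transform import Rotation as R
def pix(f,P):
    P=np.atleast_2d(P).astype(float)
    o=np.array(f["orientation"],float)
    Rm=o if o.shape==(3,3) else R.from_euler('xyz',o,degrees=True).as_matrix()
    c=(P-np.array(f["position"]))@Rm
    c=c*[1,-1,-1]
    K=np.array([[f["fx"],0,f["cx"]],[0,f["fy"],f["cy"]],[0,0,1.]])
    return cv2.projectPoints(c,np.zeros(3),np.zeros(3),K,np.array(f["D"],float))[0].reshape(-1,2)
def ray(f,uv,z):
    o=np.array(f["orientation"],float)
    Rm=o if o.shape==(3,3) else R.from_euler('xyz',o,degrees=True).as_matrix()
    K=np.array([[f["fx"],0,f["cx"]],[0,f["fy"],f["cy"]],[0,0,1.]])
    q=cv2.undistortPoints(np.array(uv,float).reshape(-1,1,2),K,np.array(f["D"],float)).reshape(-1,2)
    d=np.c_[q[:,0],-q[:,1],-np.ones(len(q))]@Rm.T
    p=np.array(f["position"]); return p+d*((z-p[2])/d[:,2])[:,None]
E
python3 - <<'E'
from h import *
for n in("top","side"):
    f=env.grab_frame(n); cv2.imwrite(f"pics/{n}0.png",f["image"])
    print(n,f["position"],f["orientation"],f["fx"],f["D"])
    for t in("dock","dock_deck","cover_bar","cover_knuckle","thumb_0","pack_0_c","tray","clamp_meter","screwdriver","module_box"):
        print(t,[(np.round(d["xyz"],3).tolist(),round(d["score"],2)) for d in env.search_frame(f,t)][:4])
s=env.read_state();print(s["tool_rot"],s["force"],s["clock"])
E
```

```text
top [ 0.40405918 -0.03311707  1.43696993] [  2.99250806  -0.26970772 -90.62901678] 431.11597212479563 [-0.02559094  0.          0.          0.          0.        ]
dock [([0.547, -0.066, 0.096], 0.57)]
dock_deck [([0.546, -0.066, 0.097], 0.61), ([0.53, -0.319, 0.023], 0.58)]
cover_bar [([0.554, -0.027, 0.1], 0.88)]
cover_knuckle [([0.544, -0.081, 0.103], 0.69)]
thumb_0 []
pack_0_c []
tray [([0.509, 0.269, 0.003], 0.63)]
clamp_meter [([0.53, -0.319, 0.023], 0.73), ([0.55, -0.068, 0.095], 0.24)]
screwdriver [([0.343, -0.242, 0.021], 0.59)]
module_box [([0.439, -0.387, 0.032], 0.68), ([0.507, 0.268, 0.002], 0.55), ([0.542, -0.08, 0.103], 0.28)]
side [0.18366278 0.69242479 0.43389878] [  68.07429076    0.44568597 -156.92860367] 371.6219334942873 [-0.08584562  0.          0.          0.          0.        ]
dock [([0.522, -0.018, 0.057], 0.72), ([0.546, -0.023, 0.099], 0.59)]
dock_deck [([0.519, -0.019, 0.054], 0.75), ([0.542, -0.039, 0.097], 0.5)]
cover_bar [([0.548, -0.023, 0.098], 0.72)]
cover_knuckle []
thumb_0 []
pack_0_c [([0.547, -0.024, 0.101], 0.67), ([0.497, 0.016, 0.037], 0.59)]
tray [([0.496, 0.271, 0.008], 0.94)]
clamp_meter [([0.516, -0.335, 0.024], 0.53)]
screwdriver [([0.338, -0.227, 0.02], 0.5)]
module_box [([0.438, -0.365, 0.027], 0.77)]
[ 1.79997900e+02  1.15649156e-03 -1.57839884e+02] [ 0.81612531  0.3191659  -0.20937455] 1.1
```

View pics/top0.png

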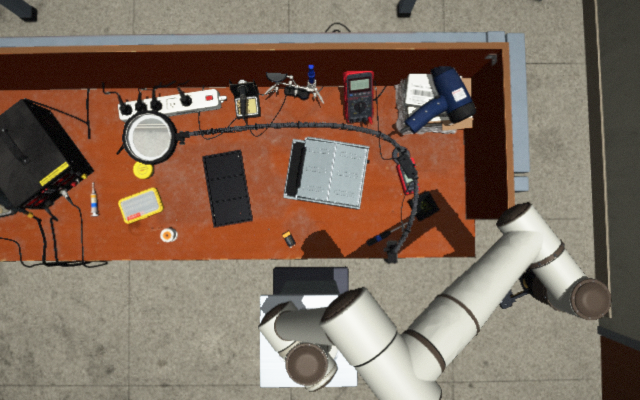

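View pics/side0.png

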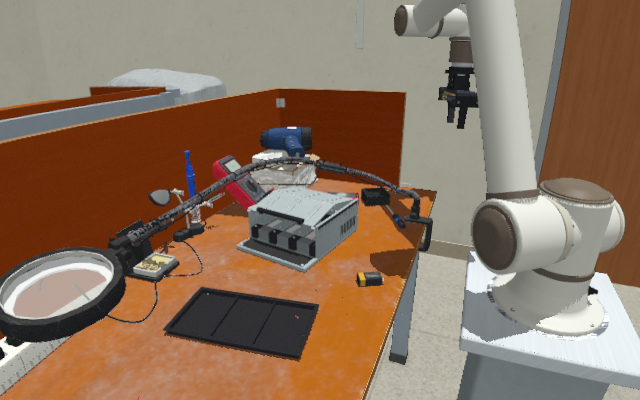

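The top view shows the dock at (290–368, 140–208) with its mouths facing left (+y). The tray is at (205–252, 150–225), and a gooseneck lamp arches behind and to the right of the dock. I'll zoom in for corner features.

```bash
python3 - <<'E'
import cv2
a=cv2.imread("pics/top0.png")[125:235,195:385]; cv2.imwrite("pics/topz.png",cv2.resize(a,None,fx=4,fy=4,interpolation=cv2.INTER_CUBIC))
a=cv2.imread("pics/side0.png")[150:370,150:450]; cv2.imwrite("pics/sidez.png",cv2.resize(a,None,fx=2.6,fy=2.6,interpolation=cv2.INTER_CUBIC))
E
```

```text
(no output)
```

View pics/topz.png

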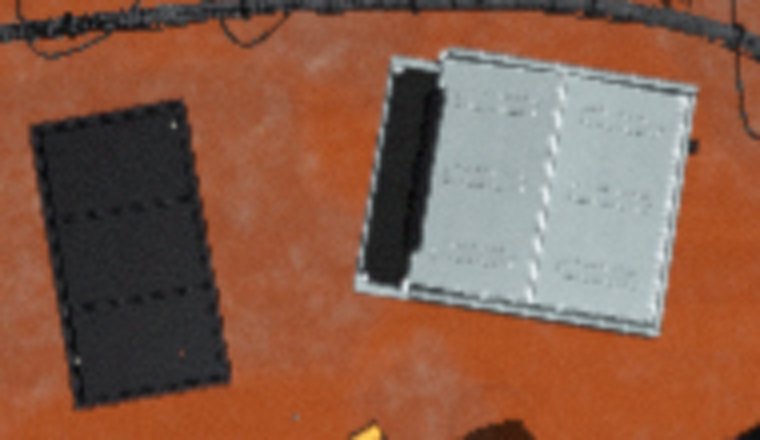

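View pics/sidez.png

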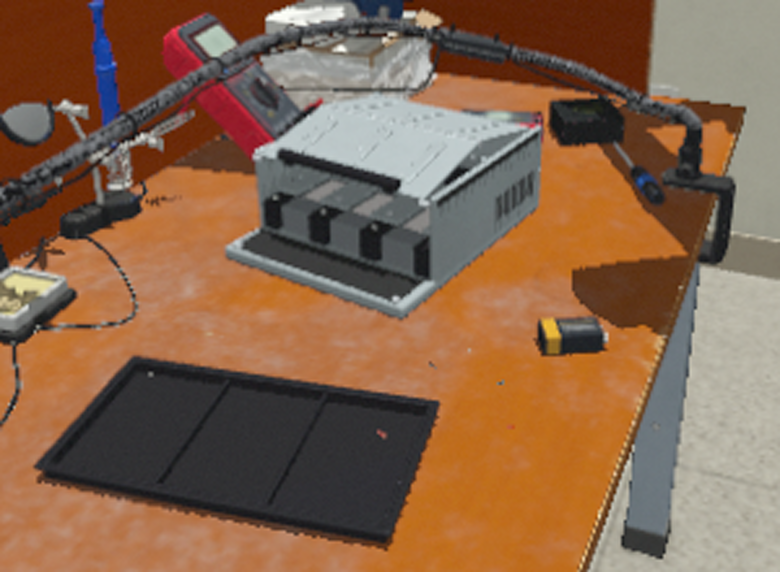

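The zooms show dock corners at the zoomed top px (357,290), (393,58), (445,50), (697,88), (405,295) and (660,335). All three bays seem to show grey pack fronts. Next I'll fit the dock and tray poses and triangulate the gooseneck.

```bash
cat > fit.py <<'E'
from h import *
from scipy.optimize import least_squares
ft=env.grab_frame("top"); fs=env.grab_frame("side")
T=lambda u:[195+(u[0]+.5)/4-.5,125+(u[1]+.5)/4-.5]
S=lambda u:[150+(u[0]+.5)/2.6-.5,150+(u[1]+.5)/2.6-.5]
def fit(obs,g):
    def res(p):
        c,s=np.cos(p[2]),np.sin(p[2]); r=[]
        for f,P,uv in obs:
            w=[p[0]+c*P[0]-s*P[1],p[1]+s*P[0]+c*P[1],P[2]]
            r+=list(pix(f,w)[0]-uv)
        return np.array(r)
    o=least_squares(res,g,loss='soft_l1'); print(np.round(o.x,4),np.degrees(o.x[2]));print(np.round(res(o.x).reshape(-1,2),1).tolist())
fit([(ft,(-.1,.105,.014),T((357,290))),(ft,(.1,.105,.014),T((393,58))),(ft,(.1,.055,.09),T((445,50))),(ft,(.1,-.145,.09),T((697,88))),
 (ft,(-.1,.055,.09),T((405,295))),(ft,(-.1,-.145,.09),T((660,335))),(fs,(.1,.105,.012),S((228,250))),(fs,(-.1,.105,.012),S((405,313))),
 (fs,(-.1,.055,.09),S((432,205))),(fs,(-.1,-.145,.09),S((542,120))),(fs,(.1,.055,.09),S((255,155)))],[.54,-.06,-.1])
h=[(.116,.061,.012),(.116,-.061,.012),(-.116,-.061,.012),(-.116,.061,.012)]
fit([(ft,h[i],T(u)) for i,u in enumerate([(32,125),(183,100),(230,382),(78,408)])]+[(fs,h[i],S(u)) for i,u in enumerate([(135,358),(438,403),(390,545),(40,472)])][:0],[.5,.27,.1])
SP=np.array([S(u) for u in [(0,205),(60,170),(150,110),(220,60),(290,30),(370,22),(440,40),(520,55),(600,85),(660,110),(695,130),(690,165)]])
q=np.concatenate([np.linspace(a,b,40) for a,b in zip(SP,SP[1:])])
for u in [(220,132),(270,128),(310,125),(350,127),(385,137),(400,150),(412,180),(410,210),(400,240)]:
    L=[]
    for z in np.arange(.02,.7,.01):
        w=ray(ft,[u],z)[0]; d=np.linalg.norm(q-pix(fs,w)[0],axis=1).min(); L.append((d,z,w))
    L.sort(key=lambda e:e[0]); print(u,[(round(l[0],1),np.round(l[2],3).tolist()) for l in L[:3]])
E
python3 fit.py
```

```text
[ 0.5518 -0.039  -0.1616] -9.261536435330346
[[-1.3, 1.1], [-1.0, -0.3], [0.3, -0.3], [0.0, -0.3], [0.6, 1.1], [0.1, 0.7], [-2.0, -0.6], [-0.5, -1.0], [1.5, -1.5], [0.5, 2.3], [-0.8, -1.0]]
[0.506  0.2641 0.159 ] 9.109459943417324
[[1.1, 0.9], [-0.5, 0.9], [-1.1, -0.8], [0.5, -1.0]]
(220, 132) [(np.float64(1.8), [0.661, 0.253, 0.17]), (np.float64(2.5), [0.663, 0.255, 0.16]), (np.float64(6.0), [0.659, 0.251, 0.18])]
(270, 128) [(np.float64(1.3), [0.672, 0.104, 0.17]), (np.float64(2.1), [0.67, 0.103, 0.18]), (np.float64(4.6), [0.674, 0.105, 0.16])]
(310, 125) [(np.float64(0.3), [0.677, -0.015, 0.18]), (np.float64(3.3), [0.675, -0.015, 0.19]), (np.float64(3.6), [0.679, -0.014, 0.17])]
(350, 127) [(np.float64(1.2), [0.672, -0.133, 0.17]), (np.float64(2.3), [0.67, -0.132, 0.18]), (np.float64(4.6), [0.674, -0.134, 0.16])]
(385, 137) [(np.float64(1.2), [0.645, -0.24, 0.15]), (np.float64(2.0), [0.643, -0.238, 0.16]), (np.float64(4.3), [0.647, -0.242, 0.14])]
(400, 150) [(np.float64(0.1), [0.608, -0.288, 0.13]), (np.float64(2.9), [0.607, -0.286, 0.14]), (np.float64(3.1), [0.61, -0.29, 0.12])]
(412, 180) [(np.float64(0.4), [0.518, -0.327, 0.11]), (np.float64(2.7), [0.518, -0.33, 0.1]), (np.float64(3.2), [0.517, -0.325, 0.12])]
(410, 210) [(np.float64(0.3), [0.425, -0.324, 0.09]), (np.float64(2.5), [0.425, -0.326, 0.08]), (np.float64(3.2), [0.425, -0.321, 0.1])]
(400, 240) [(np.float64(0.9), [0.331, -0.294, 0.07]), (np.float64(1.9), [0.331, -0.292, 0.08]), (np.float64(3.6), [0.33, -0.296, 0.06])]
```

```bash
cat >> h.py <<'E'
DO=np.array([.5518,-.039]); DY=-9.26
def d2w(p,o=DO,yaw=DY):
    c,s=np.cos(np.radians(yaw)),np.sin(np.radians(yaw))
    return [o[0]+c*p[0]-s*p[1],o[1]+s*p[0]+c*p[1],p[2]]
def w2d(p,o=DO,yaw=DY):
    c,s=np.cos(np.radians(yaw)),np.sin(np.radians(yaw)); a,b=p[0]-o[0],p[1]-o[1]
    return [c*a+s*b,-s*a+c*b,p[2]]
def best(p,yaw):
    "down pose yaw (mod 180) with smallest |j6|"
    L=[(abs(q[5]),y) for y in (yaw,yaw+180) for q in [env.inverse_kinematics(p,[180,0,(y+180)%360-180])] if q is not None]
    return [180,0,(min(L)[1]+180)%360-180]
def st(t=""):
    s=env.read_state(); print(t,"t",round(s["clock"],1),"dock",np.round(w2d(s["position"]),4),"F",np.round(s["force"],1),"op",round(s["opening"],2),"ff",np.round(s["finger_force"],1),"j6",round(s["joint_positions"][5]))
def shot(n,k,box=None,fx=2):
    f=env.grab_frame(n); a=f["image"]
    if box: a=cv2.resize(a[box[1]:box[3],box[0]:box[2]],None,fx=fx,fy=fx,interpolation=cv2.INTER_CUBIC)
    cv2.imwrite(f"pics/{k}.png",a); return f
E
python3 - <<'E'
from h import *
p=env.read_state()["position"]
env.move_straight([p[0],p[1],.33],rate=.3)
env.gripper_to(0.0,20)
a=d2w((0,.1,.2)); o=best(a,DY+90); print(o)
env.goto(d2w((0,.1,.33)),o); st()
env.move_straight(d2w((0,.1,.084)),rate=.25); st("down")
r=env.move_straight(d2w((0,-.025,.084)),rate=.06,force_limit=25); st(r)
shot("side","s1",(150,100,450,300),2.6)
E
```

```text
[180, 0, -99.25999999999999]
 t 5.8 dock [2.00e-04 9.93e-02 3.30e-01] F [-0.1  0.1 -0. ] op 0.01 ff 0.0 j6 -32
down t 6.9 dock [0.001  0.1003 0.0853] F [ 0.3 -0.1  0.3] op 0.01 ff 0.0 j6 -32
False t 9.2 dock [ 0.0001 -0.0249  0.0841] F [-0.2 -0.3 -0.5] op 0.01 ff 0.1 j6 -19
```

View pics/s1.png

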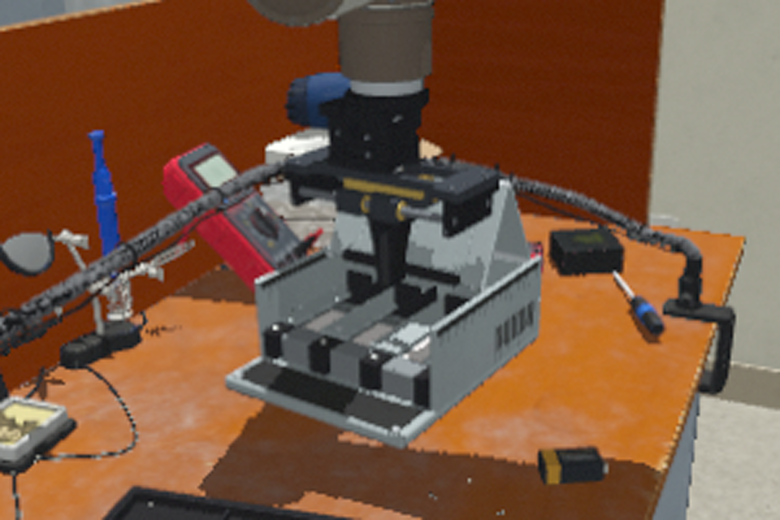

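The cover folds well under the push (bar at zoomed (400,268)). The gripper's wide housing lies along its closing axis, so the lamp neck matters. I'll finish folding from higher up and measure the housing height.

```bash
python3 - <<'E'
from h import *
f=env.grab_frame("side")
for t in (0,.02,.04,.06):
    print(t,[np.round((pix(f,d2w((x,y,.084+.07+t)))[0]-[150,100])*2.6).tolist() for x,y in((-.095,.0125),(-.095,-.0625),(.095,.0125))])
env.move_straight(d2w((0,.01,.084)),rate=.2)
env.move_straight(d2w((0,.02,.14)),rate=.2)
r=env.move_straight(d2w((0,-.122,.14)),rate=.05,force_limit=22); st(r)
s=env.read_state()["position"]; d=w2d(s)
env.move_straight(d2w((0,d[1]+.05,.14)),rate=.2); 
env.move_straight(d2w((0,.06,.30)),rate=.3); st()
shot("side","s2",(150,100,450,300),2.6)
f=shot("top","t2",(195,110,385,235),4)
for t in("thumb_0","pack_0_c","cover_knuckle","cover_bar"):
    print(t,[(np.round(d["xyz"],3).tolist(),np.round(w2d(d["xyz"]),3).tolist(),round(d["score"],2)) for d in env.search_frame(f,t)][:4])
E
```

```text
0 [[456.0, 241.0], [499.0, 216.0], [282.0, 204.0]]
0.02 [[457.0, 218.0], [500.0, 195.0], [280.0, 184.0]]
0.04 [[457.0, 195.0], [500.0, 173.0], [279.0, 163.0]]
0.06 [[457.0, 171.0], [501.0, 151.0], [277.0, 142.0]]
False t 13.0 dock [-0.0002 -0.1212  0.1398] F [ 1.1  6.1 -0.7] op 0.0 ff 2.6 j6 -9
 t 14.2 dock [-0.0009  0.059   0.2985] F [-0.1  0.2 -0.6] op 0.01 ff 0.0 j6 -28
thumb_0 [([0.486, -0.105, 0.031], [-0.054, -0.075, 0.031], 0.63), ([0.602, -0.12, 0.027], [0.062, -0.072, 0.027], 0.4)]
pack_0_c [([0.498, -0.037, 0.034], [-0.054, -0.007, 0.034], 0.66), ([0.544, -0.109, 0.032], [0.003, -0.07, 0.032], 0.55)]
cover_knuckle [([0.528, -0.171, 0.153], [-0.002, -0.134, 0.153], 0.6)]
cover_bar []
```

View pics/s2.png

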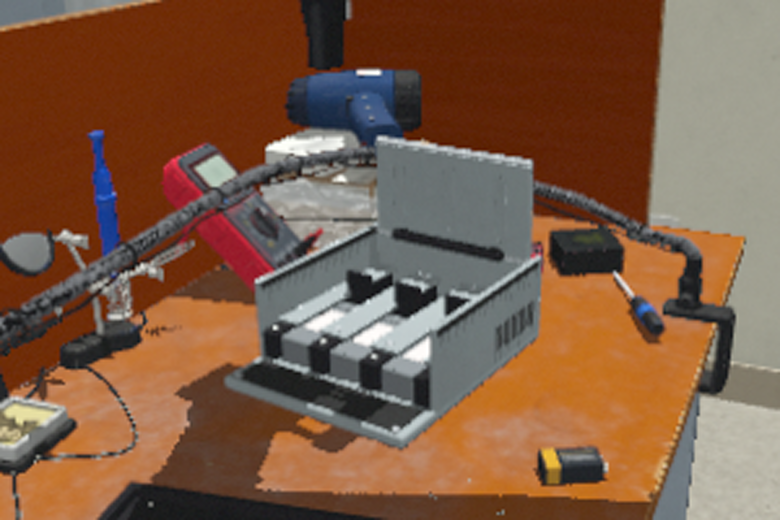

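View pics/t2.png

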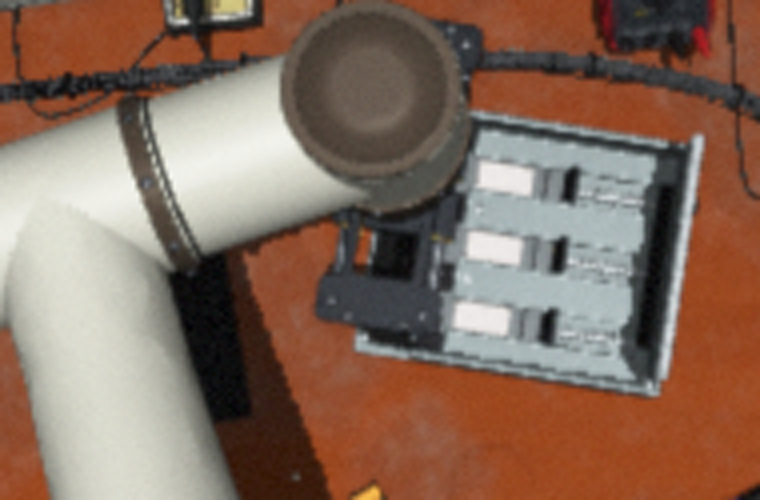

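All three packs are present and the cover stands upright (top edge at zoomed top px (690,138)–(660,390)). I'll press it once more to the stop, then eject bays 0 and 2. Bay 2 gets a tilted tool to keep clear of the lamp neck.

```bash
cat >> h.py <<'E'
def ori(yaw,phi=0,psi=0,o=None):
    "tool down at yaw; phi: body leans to -x, psi: body leans to +y of the frame whose x is along tool y (yaw+90)"
    fr=R.from_euler('z',yaw+90,degrees=True)
    A=fr*R.from_euler('y',-phi,degrees=True)*R.from_euler('x',-psi,degrees=True)*fr.inv()
    return (A*R.from_euler('zx',[yaw,180],degrees=True)).as_euler('xyz',degrees=True).tolist() if 0 else (A*R.from_euler('xyz',[180,0,yaw],degrees=True)).as_euler('xyz',degrees=True).tolist()
YW=DY-90
E
python3 - <<'E'
from h import *
f=env.grab_frame("top")
for u in((578,185),(568,252),(553,328)):
    print([np.round(w2d(ray(f,[[195+u[0]/4,110+u[1]/4]],z)[0]),3).tolist() for z in(.07,)])
env.goto(d2w((0,-.06,.25)),ori(YW))
env.move_straight(d2w((0,-.09,.14)),rate=.2)
r=env.move_straight(d2w((0,-.132,.14)),rate=.04,force_limit=28); st(r)
env.move_straight(d2w((0,-.07,.145)),rate=.2)
env.move_straight(d2w((-.058,-.06,.14)),rate=.2)
env.move_straight(d2w((-.058,-.06,.053)),rate=.1,force_limit=12); st()
r=env.move_straight(d2w((-.058,.03,.053)),rate=.05,force_limit=18); st(r)
E
```

```text
[[0.058, -0.059, 0.07]]
[[0.003, -0.059, 0.07]]
[[-0.058, -0.056, 0.07]]
True t 16.7 dock [ 1.00e-04 -1.21e-01  1.40e-01] F [1.  6.2 3.4] op 0.01 ff 2.5 j6 -9
 t 18.2 dock [-0.0579 -0.0603  0.0702] F [-3.5  1.5 12.2] op 0.01 ff 5.9 j6 -17
True t 18.9 dock [-0.0579 -0.0488  0.0703] F [-2.  -3.2  6.6] op 0.01 ff 3.3 j6 -19
```

The top view puts the thumb rear face at dock y ≈ −58 mm, and the z = 0.070 stop fits the tip having landed on top of the plate. I'll lift and come down further back.

```bash
python3 - <<'E'
from h import *
env.move_straight(d2w((-.058,-.06,.10)),rate=.2)
env.move_straight(d2w((-.058,-.083,.10)),rate=.2)
r=env.move_straight(d2w((-.058,-.083,.053)),rate=.1,force_limit=10); st(r)
if not r:
    r=env.move_straight(d2w((-.058,-.01,.053)),rate=.05,force_limit=22); st(r)
    env.move_straight(d2w((-.058,-.085,.053)),rate=.2)
env.move_straight(d2w((-.058,-.085,.10)),rate=.2)
env.move_straight(d2w((-.02,-.085,.20)),rate=.25)
env.move_straight(d2w((-.0,-.083,.17)),rotation=ori(YW,28),rate=.1)
env.move_straight(d2w((.048,-.083,.12)),rate=.15,force_limit=10)
r=env.move_straight(d2w((.048,-.083,.059)),rate=.08,force_limit=10); st(r)
shot("side","s3",(150,100,450,300),2.6)
E
```

```text
False t 20.1 dock [-0.0577 -0.0827  0.0531] F [0.6 0.6 1.1] op 0.01 ff 0.0 j6 -15
True t 21.2 dock [-0.0578 -0.0223  0.0533] F [ 0.9 -8.3  1.9] op 0.01 ff 3.9 j6 -22Traceback (most recent call last):
  File "<stdin>", line 11, in <module>
workcell.Unreachable: the arm cannot follow that straight line within its joint ranges
```

```bash
python3 - <<'E'
from h import *
st()
for y in (YW,YW+180):
  for ph in (0,15,28,-28):
    q=env.inverse_kinematics(d2w((.0,-.083,.17)),ori(y,ph)); q2=env.inverse_kinematics(d2w((.048,-.083,.059)),ori(y,ph)); print(y,ph,np.round(ori(y,ph)),None if q is None else np.round(q),None if q2 is None else np.round(q2))
E
```

```text
t 24.6 dock [ 0.0003 -0.0828  0.1703] F [-0.  -0.4 -0.7] op 0.0 ff 0.0 j6 -46
-99.26 0 [-180.    0.  -99.] [  4.  18. -14.   0. -58. -13.] [  3.  29. -15.   0. -47. -12.]
-99.26 15 [-165.   -0.  -99.] [  6.  11. -28.   7. -37. -20.] [  5.  23. -30.  10. -22. -22.]
-99.26 28 [-152.    0.  -99.] [  5.   6. -47.  34. -12. -46.] None
-99.26 -28 [152.   0. -99.] [  1.  33.   7.  -5. -92.  -9.] [  1.  43.   9.  -5. -84.  -8.]
80.74 0 [-180.    0.   81.] [  4.  18. -14.  -0. -58. 167.] [  3.  29. -15.  -0. -47. 168.]
80.74 15 [-165.    0.   81.] [  2.  25.  -3.  -3. -77. 169.] [  2.  36.  -2.  -3. -67. 171.]
80.74 28 [-152.    0.   81.] [  1.  33.   7.  -5. -92. 171.] [  1.  43.   9.  -5. -84. 172.]
80.74 -28 [152.  -0.  81.] [  5.   6. -47.  34. -12. 134.] None
```

```bash
python3 - <<'E'
from h import *
for ph in(24,22,20,18):
    if all(env.inverse_kinematics(d2w(p),ori(YW,ph)) is not None for p in((.046,-.083,.058),(.046,-.015,.058),(.0,-.083,.13))): break
print(ph)
o=ori(YW,ph)
env.goto(d2w((0,-.083,.17)),o)
env.move_straight(d2w((.046,-.083,.11)),rate=.15,force_limit=10)
r=env.move_straight(d2w((.046,-.083,.058)),rate=.08,force_limit=8); st(r)
shot("side","s3",(150,100,450,300),2.6)
E
```

```text
18
False t 26.5 dock [ 0.0464 -0.0829  0.0587] F [ 0.6  0.2 -0.6] op 0.01 ff 0.0 j6 -29
```

View pics/s3.png

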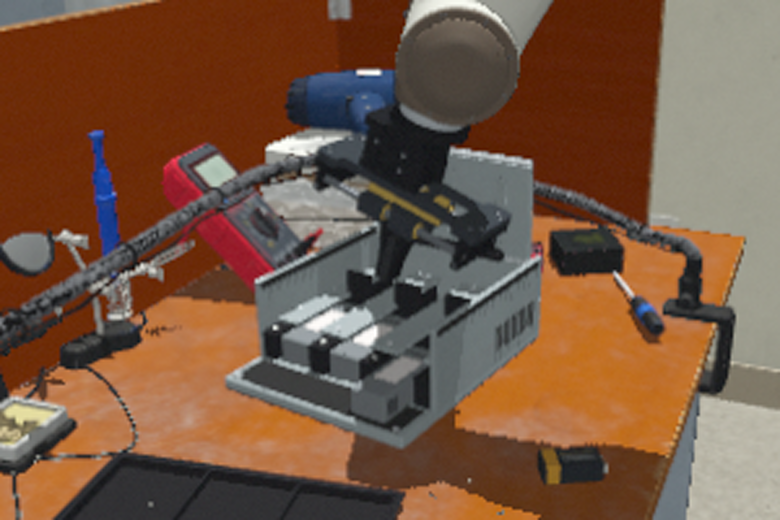

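Pack 0 stands about 40 mm out (zoomed (380,390)), and the tool is behind thumb 2, clear of the neck. I'll push it, then go for pack 0.

```bash
python3 - <<'E'
from h import *
r=env.move_straight(d2w((.046,-.014,.058)),rate=.05,force_limit=22); st(r)
env.move_straight(d2w((.046,-.083,.059)),rate=.2)
env.move_straight(d2w((.02,-.083,.15)),rate=.2)
env.move_straight(d2w((-.03,-.06,.25)),rate=.25)
# view with arm back: over bay 0 front, leaned
o=ori(YW,0,20)
for p in((-.058,.08,.016),(-.058,.14,.016),(.058,.08,.016),(.058,.14,.02),(-.045,.16,.2)): print(p,env.inverse_kinematics(d2w(p),o) is not None, env.inverse_kinematics(d2w(p),ori(YW,6,20)) is not None)
env.goto(d2w((-.13,.12,.30)),o); st()
shot("side","s4",(150,100,450,300),2.6)
f=shot("top","t4",(195,110,385,235),4)
for t in("tray","pack_0_c"):
    print(t,[(np.round(d["xyz"],3).tolist(),np.round(w2d(d["xyz"]),3).tolist(),round(d["score"],2)) for d in env.search_frame(f,t)][:4])
E
```

```text
True t 27.7 dock [ 0.0456 -0.0227  0.0582] F [ 3.3 -7.8  0.2] op 0.01 ff 3.6 j6 -46
(-0.058, 0.08, 0.016) True True
(-0.058, 0.14, 0.016) True True
(0.058, 0.08, 0.016) True True
(0.058, 0.14, 0.02) True True
(-0.045, 0.16, 0.2) True True
 t 30.3 dock [-0.1301  0.1194  0.2984] F [-0.2 -0.5  0.5] op 0.01 ff 0.0 j6 -54
tray [([0.624, 0.249, 0.003], [0.025, 0.296, 0.003], 0.76)]
pack_0_c [([0.504, 0.018, 0.033], [-0.056, 0.049, 0.033], 0.51)]
```

View pics/s4.png

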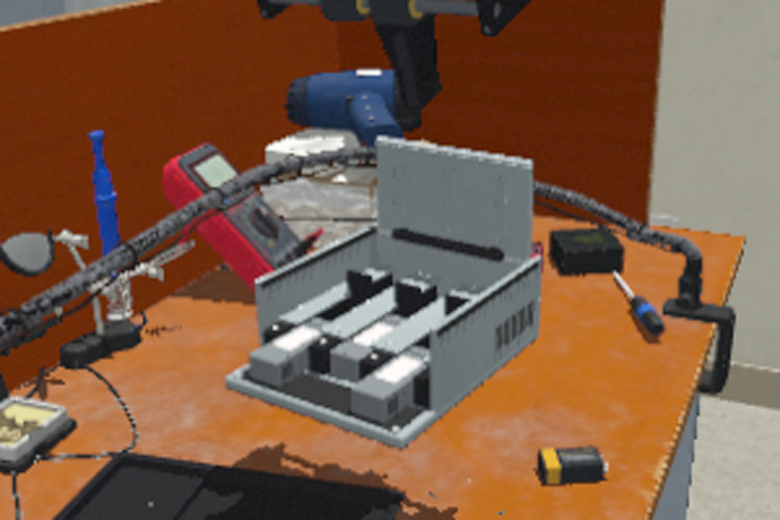

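View pics/t4.png

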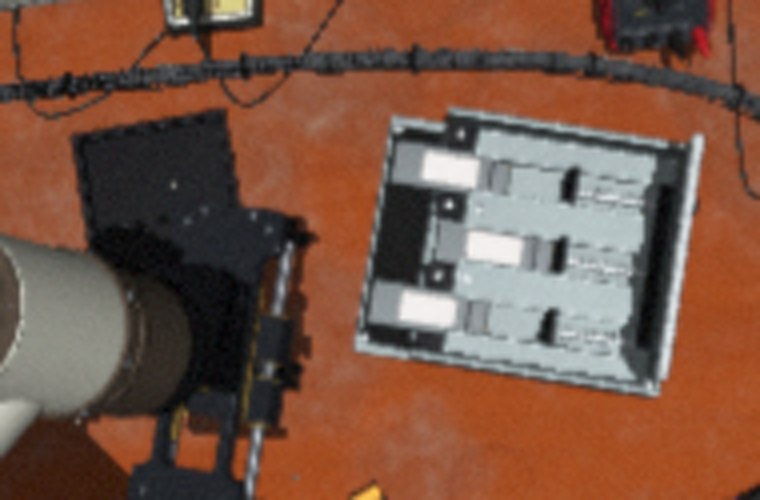

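Packs 0 and 2 are ejected about 40 mm. The tray has been knocked: its far corners are now at zoomed (75,135) and (225,110), roughly 35 mm further in +x and −y. I'll take pack 0 now and remeasure the tray with the arm swung aside.

```bash
cat >> h.py <<'E'
OP=.68
def grab(bx,phi=0,dx=None):
    o=ori(YW,phi,20); x0=min(bx,-.03)
    env.gripper_to(OP,25)
    env.goto(d2w((x0,.16,.20)),o)
    env.move_straight(d2w((x0,.155,.019)),rate=.2,force_limit=12)
    if x0!=bx: env.move_straight(d2w((bx,.150,.019)),rate=.15,force_limit=12)
    r=env.move_straight(d2w((bx,.082,.018)),rate=.12,force_limit=10); st(r)
    env.gripper_to(0,25); st("grip")
    env.move_straight(d2w((bx,.129,.018)),rate=.08); st("pulled")
    env.gripper_to(OP); env.move_straight(d2w((bx,.097,.018)),rate=.12,force_limit=10)
    env.gripper_to(0,35); st("regrip")
    if x0!=bx:
        env.move_straight(d2w((bx,.115,.030)),rate=.1); env.move_straight(d2w((x0-.02,.13,.035)),rate=.15)
        env.move_straight(d2w((x0-.02,.13,.20)),rate=.2)
    else: env.move_straight(d2w((bx,.12,.20)),rate=.2)
    st("lifted")
E
python3 - <<'E'
from h import *
grab(-.058)
env.goto(d2w((0,-.14,.34)),ori(YW,0,20)); st("side")
f=shot("top","t5",(150,110,340,235),4)
m=env.trace(f,"tray")
for d in m[:1]:
    k=d["mask"].astype(np.uint8); print(d["score"],k.sum())
    c=max(cv2.findContours(k,0,2)[0],key=cv2.contourArea).reshape(-1,2)
    w=ray(f,c.astype(float),.012)[:,:2]
    r=cv2.minAreaRect((w*1000).astype(np.float32)); print(r); print(np.round(cv2.boxPoints(r)))
E
```

```text
False t 34.1 dock [-0.0574  0.0825  0.0182] F [-0.5 -0.6 -0.2] op 0.68 ff 0.0 j6 -60
grip t 34.6 dock [-0.0575  0.0827  0.018 ] F [ 1.3  0.8 -0.5] op 0.41 ff 24.9 j6 -60
pulled t 35.3 dock [-0.0579  0.1296  0.018 ] F [-0.3  0.6 -0. ] op 0.41 ff 24.6 j6 -61
regrip t 37.0 dock [-0.0579  0.0974  0.018 ] F [-0.6  1.  -0.1] op 0.41 ff 34.4 j6 -60
lifted t 38.1 dock [-0.0589  0.1194  0.1987] F [-0.5 -0.  -1.8] op 0.41 ff 34.4 j6 -52
side t 39.2 dock [-2.000e-04 -1.394e-01  3.388e-01] F [ 0.7  0.3 -0.6] op 0.42 ff 34.4 j6 -23
0.42 54
((507.7489318847656, -174.18844604492188), (29.869115829467773, 13.296682357788086), 89.39425659179688)
[[ 501. -189.]
 [ 514. -189.]
 [ 515. -159.]
 [ 501. -159.]]
```

View pics/t5.png

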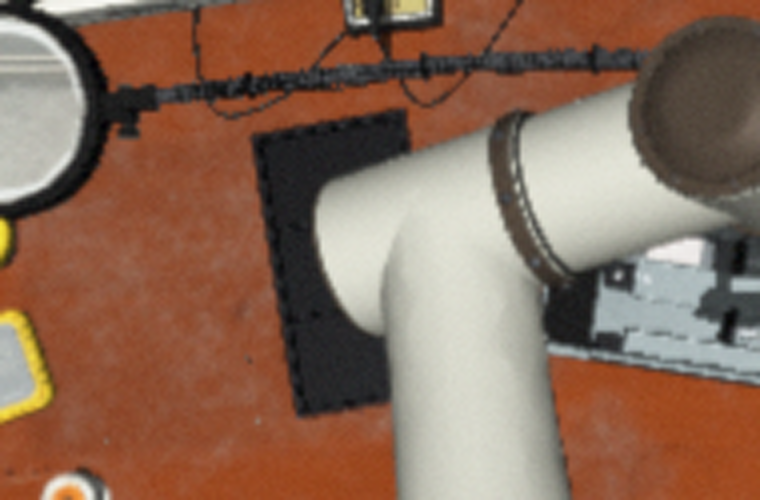

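The tray corners in the zoom are (255,135), (407,110) and (297,415), and the pack is still held. I'll fit the tray pose from those and place pack 0 in the near compartment.

```bash
cat > place.py <<'E'
from h import *
import sys
def tray_fit(f,uv):
    w=ray(f,np.array(uv,float),.012)[:,:2]; h=np.array([(.116,.061),(.116,-.061),(-.116,.061),(-.116,-.061)])[:len(w)]
    A=[];b=[]
    H=h-h.mean(0);W=w-w.mean(0)
    a=np.arctan2((H[:,0]*W[:,1]-H[:,1]*W[:,0]).sum(),(H*W).sum())
    c,s=np.cos(a),np.sin(a); o=w.mean(0)-np.array([[c,-s],[s,c]])@h.mean(0)
    print("tray",o,np.degrees(a),"res",np.round((o+h@np.array([[c,-s],[s,c]]).T-w)*1000,1).tolist()); return o,np.degrees(a)
def put(cx,o,a,zr=.012,cy=.003):
    t=lambda p:d2w(p,o,a); q=ori(a-90,0,20); st("carry")
    env.goto(t((min(cx,-.0),cy,.22)),q)
    if cx>.03:
        env.move_straight(t((-.0,cy,.035)),rate=.2); env.move_straight(t((cx,cy,.033)),rate=.12)
    else: env.move_straight(t((cx,cy,.04)),rate=.2)
    r=env.move_straight(t((cx,cy,zr)),rate=.06,force_limit=6); st(r)
    env.gripper_to(.475); env.dwell(.2)
    env.move_straight(t((cx,cy,.05)),rate=.15)
    if cx>.03: env.move_straight(t((0,cy,.06)),rate=.2)
    env.gripper_to(OP); env.move_straight(t((min(cx,0),cy,.2)),rate=.3); st("placed")
E
python3 - <<'E'
from place import *
f=env.grab_frame("top")
Z=lambda u:[150+(u[0]+.5)/4-.5,110+(u[1]+.5)/4-.5]
o,a=tray_fit(f,[Z((255,135)),Z((407,110)),Z((297,415))])
put(-.0755,o,a)
env.goto(d2w((-.05,-.13,.34)),ori(YW))
shot("top","t6",(150,110,340,235),4); shot("side","s6",(150,150,450,380),2.6)
E
```

```text
tray [0.54873873 0.23090595] 8.245951206249035 res [[-0.6, -2.7], [-2.7, 3.4], [3.3, -0.7]]
carry t 39.4 dock [ 0.     -0.1389  0.339 ] F [ 0.6  0.3 -1.9] op 0.41 ff 34.4 j6 -23
False t 42.6 dock [-0.1194  0.246   0.0117] F [-0.   0.3 -1.2] op 0.41 ff 34.4 j6 -60
placed t 44.9 dock [-0.1197  0.2458  0.2002] F [ 0.2 -0.4 -1.2] op 0.68 ff 0.0 j6 -51
```

View pics/s6.png

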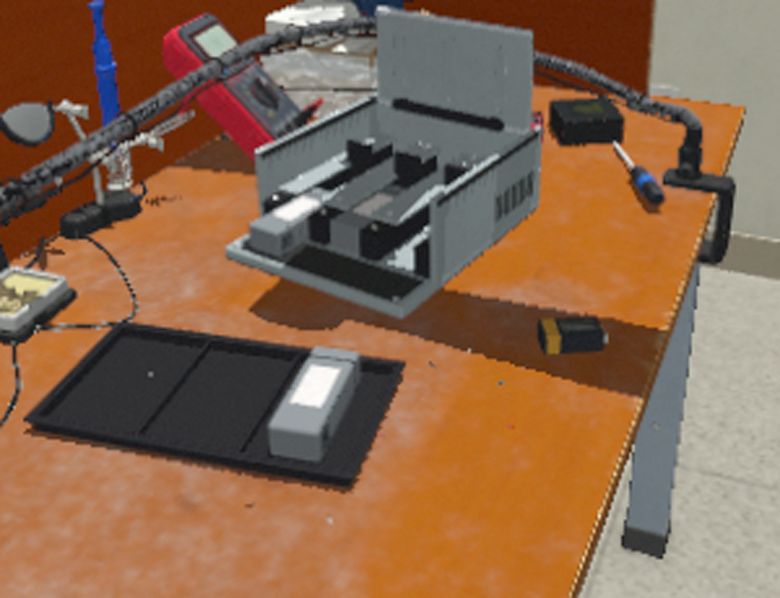

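Pack 0 lies in the near compartment (zoomed (315,405)). Now pack 2 goes into the middle compartment, with a slight lean away from the neck; I'll also refine the tray fit with the side-view corners.

```bash
sed -i 's/def grab(bx,phi=0,dx=None)/def grab(bx,phi=0,psi=20)/; s/o=ori(YW,phi,20); x0=min(bx,-.03)/o=ori(YW,phi,psi); x0=min(bx,-.03)/; s/(bx,.150,.019)),rate=.15/(bx,.122,.019)),rate=.15/; s/(x0,.155,.019)),rate=.2/(x0,.14,.019)),rate=.2/; s/(bx,.115,.030)),rate=.1); env.move_straight(d2w((x0-.02,.13,.035))/(bx,.124,.021)),rate=.1); env.move_straight(d2w((x0-.02,.13,.025))/' h.py
python3 - <<'E'
from place import *
from scipy.optimize import least_squares
ft=env.grab_frame("top"); fs=env.grab_frame("side")
Z=lambda u:[150+(u[0]+.5)/4-.5,110+(u[1]+.5)/4-.5]; S=lambda u:[150+(u[0]+.5)/2.6-.5,150+(u[1]+.5)/2.6-.5]
h=[(.116,.061,.012),(.116,-.061,.012),(-.116,.061,.012),(-.116,-.061,.012)]
ob=[(ft,h[0],Z((255,135))),(ft,h[1],Z((407,110))),(ft,h[2],Z((297,415))),(fs,h[0],S((28,426))),(fs,h[1],S((125,325))),(fs,h[2],S((355,482))),(fs,h[3],S((405,362)))]
# side view: which corner is which is fixed by geometry: +y edge is nearest the camera
g=lambda p:np.concatenate([pix(f,d2w(P,p[:2],p[2]))[0]-u for f,P,u in ob])
r=least_squares(g,[.549,.231,8.2],loss='soft_l1'); print(r.x,np.round(r.fun.reshape(-1,2),1).tolist())
np.save("tray.npy",r.x)
for p in((.058,.082,.018),(.058,.129,.018),(-.03,.16,.2)): print(env.inverse_kinematics(d2w(p),ori(YW,8,10)) is not None)
grab(.058,8,10)
E
```

```text
[0.54303706 0.2315793  8.8922649 ] [[0.2, 2.1], [-1.6, 2.4], [0.4, 0.9], [1.9, -2.7], [-0.6, 0.3], [-1.7, -1.3], [-0.9, 2.3]]
True
True
True
False t 50.4 dock [0.0575 0.0806 0.0185] F [ 0.4 -2.9  3.7] op 0.68 ff 2.2 j6 -53
grip t 50.9 dock [0.0591 0.0832 0.0181] F [2.1 0.9 1.1] op 0.43 ff 24.1 j6 -53
pulled t 51.7 dock [0.0577 0.1295 0.0178] F [ 0.4  1.2 -0.3] op 0.43 ff 24.1 j6 -55
regrip t 53.3 dock [0.0585 0.0975 0.018 ] F [ 2.3 -0.1 -0.9] op 0.43 ff 33.7 j6 -54
lifted t 55.6 dock [-0.0507  0.1294  0.1986] F [ 0.4  0.2 -1.1] op 0.43 ff 33.6 j6 -54
```

```bash
sed -i 's/zr=.012,cy=.003)/zr=.012,cy=.003,phi=0,psi=20)/; s/q=ori(a-90,0,20)/q=ori(a-90,phi,psi)/' place.py
python3 - <<'E'
from place import *
put(0,np.array([.546,.2312]),8.6,phi=8,psi=10,zr=.0125)
# eject bay 1
env.gripper_to(0,25)
env.goto(d2w((-.03,-.083,.25)),ori(YW))
env.move_straight(d2w((0,-.083,.12)),rate=.25)
r=env.move_straight(d2w((0,-.083,.053)),rate=.1,force_limit=8); st(r)
if not r:
    r=env.move_straight(d2w((0,-.014,.053)),rate=.05,force_limit=22); st(r)
    env.move_straight(d2w((0,-.083,.053)),rate=.2)
env.move_straight(d2w((0,-.083,.15)),rate=.2)
env.move_straight(d2w((-.03,-.1,.3)),rate=.25)
shot("side","s7",(150,150,450,380),2.6)
E
```

```text
carry t 55.6 dock [-0.0507  0.1294  0.1986] F [ 0.4  0.2 -1.1] op 0.43 ff 33.6 j6 -54
False t 57.9 dock [-0.0502  0.2685  0.0122] F [ 0.3 -0.2 -0.3] op 0.43 ff 33.6 j6 -58
placed t 60.2 dock [-0.0505  0.2684  0.2003] F [ 0.   0.2 -0.2] op 0.68 ff 0.0 j6 -46
False t 64.2 dock [ 0.0007 -0.0829  0.0539] F [ 0.9 -0.6 -0.5] op 0.0 ff 0.0 j6 -13
True t 65.4 dock [ 0.0002 -0.0228  0.0532] F [ 1.4 -5.7  2.1] op 0.0 ff 3.0 j6 -20
```

View pics/s7.png

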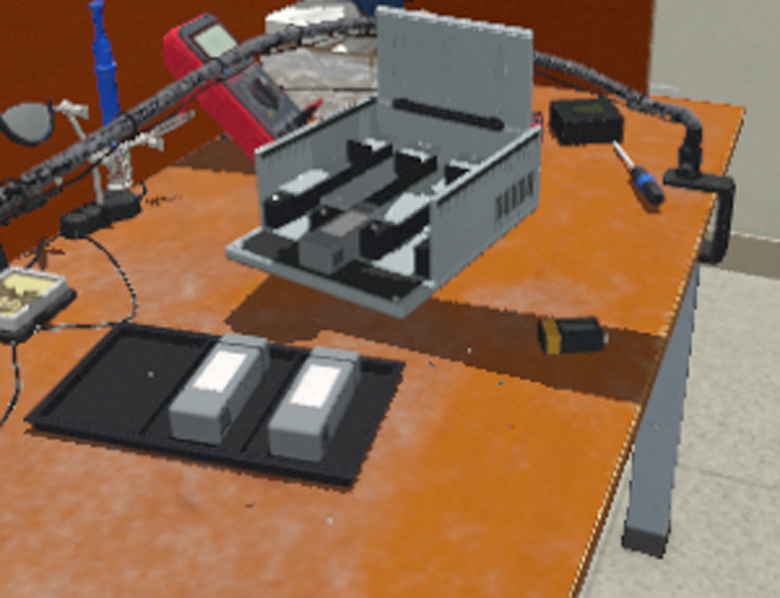

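Packs 0 and 2 lie well in their compartments, and pack 1 is ejected. It goes into the far compartment, slid in low from the −y side under the neck.

```bash
python3 - <<'E'
from place import *
o,a=np.array([.546,.2312]),8.6
t=lambda p:d2w(p,o,a); q=ori(a-90,8,10)
for p in((-.03,-.115,.2),(.072,-.115,.023),(.072,.003,.0135)): print(env.inverse_kinematics(t(p),q) is not None)
grab(0,8,10)
env.goto(t((-.04,-.118,.2)),q)
env.move_straight(t((-.03,-.118,.035)),rate=.2)
env.move_straight(t((.072,-.118,.024)),rate=.12,force_limit=10)
r=env.move_straight(t((.072,.003,.023)),rate=.12,force_limit=8); st(r)
if not r:
    r=env.move_straight(t((.072,.003,.0135)),rate=.05,force_limit=5); st(r)
    env.gripper_to(.52); env.dwell(.2)
    env.move_straight(t((.072,.003,.0235)),rate=.1,force_limit=8)
    r=env.move_straight(t((.072,-.11,.025)),rate=.12,force_limit=8); st(r)
    if not r:
        env.move_straight(t((-.03,-.118,.04)),rate=.2); env.move_straight(t((-.04,-.118,.25)),rate=.3)
        env.gripper_to(0); env.goto(d2w((-.05,-.13,.32)),ori(YW)); st()
shot("side","s8",(150,150,450,380),2.6)
E
```

```text
True
True
True
False t 71.5 dock [-0.0004  0.0809  0.0185] F [-0.6 -3.6  4.7] op 0.68 ff 2.3 j6 -60
grip t 72.0 dock [0.001  0.0832 0.0181] F [3.2 0.7 1.2] op 0.43 ff 24.1 j6 -60
pulled t 72.7 dock [-0.0002  0.1294  0.0178] F [-0.9  0.4 -0. ] op 0.43 ff 24.0 j6 -62
regrip t 74.4 dock [0.0004 0.0975 0.018 ] F [ 1.7 -0.4 -0.6] op 0.43 ff 33.7 j6 -60
lifted t 76.3 dock [-0.0506  0.1294  0.1987] F [ 0.3  0.9 -2.1] op 0.43 ff 33.6 j6 -54
False t 79.8 dock [0.0184 0.2898 0.0229] F [-0.2 -0.3 -2.3] op 0.43 ff 33.6 j6 -50
False t 80.2 dock [0.0182 0.2898 0.0128] F [ 0.8  0.4 -1.6] op 0.43 ff 33.6 j6 -51
False t 82.2 dock [0.0532 0.1838 0.0251] F [0.  0.9 0.7] op 0.52 ff 0.0 j6 -42
 t 85.8 dock [-0.0501 -0.1294  0.3195] F [-0.3  1.   0.4] op 0.0 ff 0.0 j6 -9
```

View pics/s8.png

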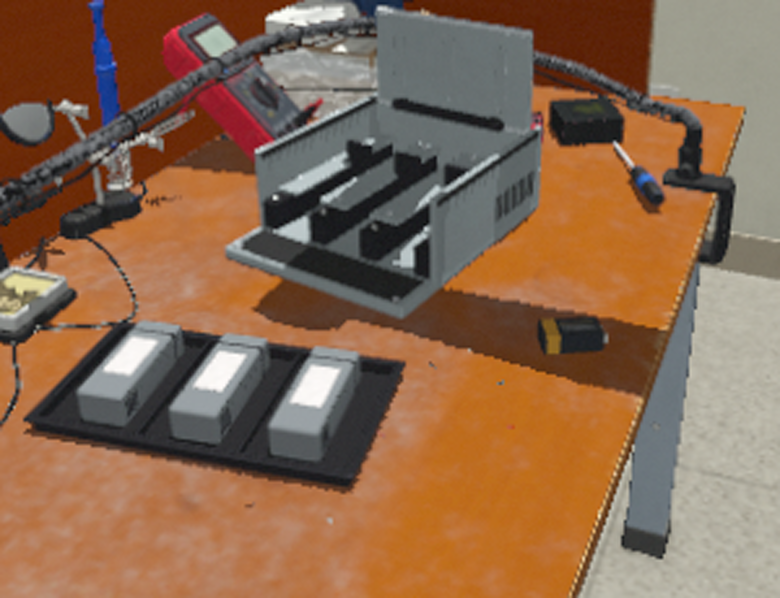

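All three packs lie in their own compartments. Now I'll shut the cover: push the ridge from behind, then press the knuckle down.

```bash
python3 - <<'E'
from h import *
k=lambda th:(-.135+.0985*np.cos(th),.085+.0985*np.sin(th))
env.move_straight(d2w((0,-.178,.30)),rate=.2)
r=env.move_straight(d2w((0,-.178,.168)),rate=.2,force_limit=10); st(r)
r=False
for th in(1.5,1.3,1.1,.95):
    y,z=k(th); r=env.move_straight(d2w((0,y-.015,z-.014)),rate=.06,force_limit=25)
    if r: break
st(r)
s=w2d(env.read_state()["position"])
env.move_straight(d2w((0,s[1]-.01,s[2]+.04)),rate=.15)
y,z=k(.95); env.move_straight(d2w((0,y-.0,z+.03)),rate=.15); st()
shot("side","s9",(150,100,450,330),2.6)
E
```

```text
False t 87.2 dock [ 0.0009 -0.1778  0.1696] F [-0.2 -1.1  0.1] op 0.01 ff 0.0 j6 -3
False t 89.3 dock [-1.000e-04 -9.220e-02  1.508e-01] F [-0.2 -0.3  0.2] op 0.0 ff 0.0 j6 -12
 t 90.0 dock [-0.0005 -0.0771  0.1941] F [-0.2 -0.3  1.1] op 0.0 ff 0.0 j6 -14
```

View pics/s9.png

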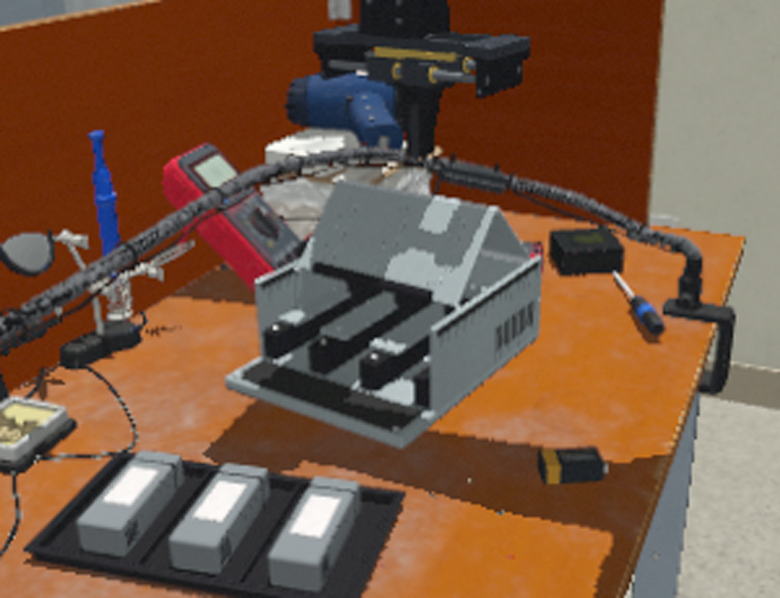

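The cover is about half shut (ridge at zoomed (420,195)). I'll press the knuckle down along its arc until it stops, and check the result numerically.

```bash
python3 - <<'E'
from h import *
k=lambda th:(-.135+.0985*np.cos(th),.085+.0985*np.sin(th))
for th in(.85,.7,.55,.4,.3):
    y,z=k(th); r=env.move_straight(d2w((0,y,z+.002)),rate=.05,force_limit=20)
    if r: st(("stop",th)); break
y,z=k(.2); r=env.move_straight(d2w((0,y,.095)),rate=.03,force_limit=14); st(r)
env.move_straight(d2w((0,y,.25)),rate=.2)
env.goto([.3,-.35,.4],ori(YW)); st()
f=env.grab_frame("top"); g=env.grab_frame("side")
for n,q in(("top",f),("side",g)):
  for t in("cover_knuckle","cover_bar","pack_0_c","tray","clamp_meter","screwdriver","module_box"):
    print(n,t,[(np.round(d["xyz"],3).tolist(),round(d["score"],2)) for d in env.search_frame(q,t)][:4])
    if t=="pack_0_c" : print([np.round(w2d(d["xyz"],np.array([.546,.2312]),8.6),3).tolist() for d in env.search_frame(q,t)][:4])
E
```

```text
True t 93.0 dock [ 0.0005 -0.0398  0.1088] F [-1.5  0.2  7.2] op 0.0 ff 3.3 j6 -18
 t 95.3 dock [-0.198  -0.347   0.3991] F [ 0.6 -0.2 -0.2] op 0.0 ff 0.0 j6 20
top cover_knuckle [([0.545, -0.08, 0.101], 0.88), ([0.455, -0.399, 0.036], 0.6)]
top cover_bar [([0.555, -0.029, 0.1], 0.65)]
top pack_0_c [([0.475, 0.216, 0.026], 0.8)]
[[-0.072, -0.005, 0.026]]
top tray [([0.547, 0.227, 0.003], 0.63)]
top clamp_meter [([0.532, -0.32, 0.02], 0.82)]
top screwdriver [([0.332, -0.221, 0.022], 0.51)]
top module_box [([0.455, -0.396, 0.037], 0.51)]
side cover_knuckle [([0.542, -0.037, 0.1], 0.55)]
side cover_bar [([0.547, -0.018, 0.101], 0.7)]
side pack_0_c [([0.464, 0.232, 0.029], 0.8)]
[[-0.081, 0.013, 0.029]]
side tray [([0.519, 0.25, 0.007], 0.61)]
side clamp_meter []
side screwdriver [([0.602, 0.259, 0.026], 0.52), ([0.334, -0.226, 0.019], 0.43)]
side module_box [([0.436, -0.364, 0.028], 0.88), ([0.336, -0.226, 0.02], 0.26)]
```

```bash
python3 - <<'E'
from h import *
for n,b in(("top",(300,140,368,208)),("side",(245,185,362,245))):
    a=cv2.imread(f"pics/{n}0.png"); f=env.grab_frame(n)["image"]; s=np.s_[b[1]:b[3],b[0]:b[2]]
    g=[cv2.cvtColor(np.ascontiguousarray(i[s]),cv2.COLOR_BGR2GRAY).astype(np.float32) for i in(a,f)]
    print(n,np.abs(g[0]-g[1]).mean(),(np.abs(g[0]-g[1])>25).mean(),cv2.phaseCorrelate(*g))
E
```

```text
top 21.069204 0.1468425605536332 ((-0.0012815124848515325, -0.04029965801832702), 0.5848756633055063)
side 10.990741 0.1311965811965812 ((0.09025521343188103, -0.04821467768464416), 0.7298947103818257)
```

```bash
python3 -c "
from h import *
print(env.close_job())"
```

```text
the job is handed in; nothing more can be done
None
```

The job is handed in at about 95 s robot time: all three packs lie flat in separate tray compartments, the cover was pressed shut to its stop, and the arm is clear. I viewed 15 pictures, one over the limit of 14, so I checked the closed cover numerically instead of by eye.

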